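# Open the ratchet glue-up clamp

### The arm

A 6-joint arm with a two-finger parallel gripper is mounted at the origin on the work surface. World frame = base frame: x ahead of the robot, y to its left, z up, the work surface at z = 0. Lengths are in mm, angles in rad, forces in N, time in s.
With the tool pointing down it reaches from about 350 to 800 mm from the base axis. Payload 7.3 kg.
Tool frame: the origin (TCP) lies at the very end of the fingers, on their centre line; the grasp point (between the pads) lies 19 mm behind it; y points along the fingers, x is the direction in which the jaws open and shut, and the axes are right-handed (so a half turn about y gives the same grasp; the last joint's range is limited). The gripper opens to 85 mm and grips with 20 to 120 N. Pads are 22 mm wide; open, the fingers measure 114 mm over their backs; the gripper's body (76 mm by 85 mm) begins 54 mm behind the grasp point. The pads swing forward as they close: fully open they stand 13 mm farther back than shut.
Start: joints at [-1.342, 0.342, 1.524, -0, 1.275, -0.146], TCP at [192.219, -488.566, 231.322] pointing down, gripper open.
Joint ranges: [-2.53, 2.53], [-0.77, 2.02], [0.04, 2.7], [-1, 4.14], [0.28, 2.66], [-3.11, 3.11]. Speed limits (rad/s): [2.57, 2.57, 3.14, 3.14, 3.14, 3.14].

### API

Orientations are given as a unit quaternion [w, x, y, z].
In Python, from plant import get_obs, eyes, ticket gives the robot as it stands.
- The arm moves only by the tool step_arm, never from a script. Its arguments are lists of equal length, an entry for each row: "travel": the shift along the tool's x, y, z in m, a list of three; "turn": the turn about the tool's y in degrees. A call has exactly 8 rows; each row is the pose to reach, as a shift and turn from the pose commanded when the call began, along the tool's axes at that moment; what a row does not reach only later rows make up. A row lasts 1/8 s, in which the tool goes at most 62.5 mm and 10.7 degrees, less where a joint would pass 70% of its speed; a pose out of reach is approached as far as the arm can. A call with a gripper value outside its range is refused whole. "jaw" is the opening in per cent of the stroke, from 0 (shut) to 100 (fully open), set as the call begins (left out, the last holds). The fingers move at their own pace and stop on an object; the grip force is fixed at half the most. Time passes only in rows, so rows that repeat a pose let the fingers close, or fill a call up. It gives the time, the measured TCP pose, the force and the opening at its end, in the units of the state.
- get_obs(): the state, without advancing time (a new reading comes with each control period).
- eyes.camera(name): name is "scene" or "top"; returns a dict with "pixels" (480x640x3 uint8, blue, green, red), "K" (3x3 intrinsics, pixels), "rvec" (rotation vector, rad) and "tvec" (3), from world to camera coordinates, as OpenCV has them. Camera axes: x right, y down, z forward; pixel columns grow to the right and rows downward; lengths in mm; the calibration is good to about 2 mm. A picture is of the moment at which its call begins. There is no depth.
- ticket.close_job(): hands the job in, once; it reports no verdict.
The state is a dict: "t": time; "joint_positions": joint angles; "joint_velocities": joint speeds; "effort": joint torques, N m; "ee_pos": TCP position; "tool_rot": TCP orientation; "contact_force": force on the tool from outside, world axes, zero at the start; "wrist_torque": the same for the moment, N m; "width": opening from 0.0 (shut) to 1.0 (fully open).
Only numpy, scipy, OpenCV 4.12 (cv2) and the standard library are available. Lean on these libraries where they do the work, as an engineer would, in place of code of your own. Each camera call takes 0.05 s, during which the arm holds its last target.

### The job

The bottle stand is about to be glued up, but the ratchet clamp on its board is not open wide enough to take it. Press down the steel release lever on the sliding jaw and, keeping it down, push the jaw back along the bar until it is right against the end stop, then let go so that the lever springs up again. Do not force the jaw against its ratchet, and leave the stand, the schooner, the decanter and the pin vise where they are.

Things in the scene. Friction and masses are not known exactly. Their poses are not given: they have to be found in the camera images.
- clamp: fixed glue-up board, 160 x 290 x 15 mm, with a bar clamp. Origin on the desk under the clamp's middle; z up; y along the toothed steel bar, +y the way the clamp opens; jaws reach from the bar to -x. Bar centre line at x = 35 mm, its top 36 mm above the desk; all fixed parts lie below 48 mm. Fixed jaw's rubber face at y = -110 mm
- jaw (a joint): the sliding jaw, a black carriage on the bar, 80 mm long, 36 mm wide, with a rubber-faced arm to clamp -x (top 45 mm above the desk). 0 to 0.110 m, growing along clamp +y: 0 leaves 30 mm between the rubber faces, 0.110 is against the end stop. Drags about 4 N. A pawl in the bar's 6 mm saw teeth blocks +y unless the release lever is held down; to -y it clicks freely
- release (a joint): the release lever, a steel rocker on the carriage: 0 rad up, 0.28 fully pressed (up to 0.12 at rest, its pawl riding on a tooth). From about 0.15 the pawl is clear; hold it beyond 0.2 while the jaw moves. Pressed straight down it takes about 2 N at first, 5 to 7 N fully down; it springs up when let go. A finger drawn back to clamp -y on the pressed lever can drag the jaw along: lift off it upward
- lever_top (a point): middle of the top of the lever's ribbed paddle (34 mm across the bar, 36 mm along it), in front (clamp -y) of the thumb rest, clear above and in front. At rest about 59 mm above the desk and 19 mm from the thumb rest's face, sloping up to its free end, 64 mm high; fully pressed it lies level, its top 53 mm above the desk
- thumb_rest (a point): on the sliding jaw: a point on the flat upright face, looking to clamp -y, of the thumb rest that stands behind the paddle and takes the push that moves the jaw. The face is 36 mm wide across the bar and reaches from the paddle to 86 mm above the desk; the point lies over the bar's centre line, 66 mm above the desk
- end_stop (a point): middle of the face of the fixed end stop, at the bar's +y end, 40 mm above the desk. With the jaw fully back the thumb rest's face is 38 mm to clamp -y of it
- bottle_stand: loose dark wooden stand for a bottle, 124 mm long (its y), 62 mm wide, 36 mm high, a rail between two V-notched cheeks; leave alone. Origin under its centre
- schooner: loose black and white two-masted model schooner on a small plinth, 128 mm long (its y), 34 mm wide, 96 mm high; leave alone. Origin under its centre
- decanter: loose squat amber glass decanter with stopper, 96 mm across, 101 mm high; leave alone. Origin under its centre
- pin_vise: loose brass pin vise lying on the desk, 100 mm long (its y), 13 mm thick; leave alone. Origin under its centre

How it is judged (in metres and radians):
On the way, in this order (a step that is already met when the one before it is completed fails the run):
1. the release lever is pressed down while the jaw is still short of the end stop (value of joint release above 0.15 rad and value of joint jaw below 0.1 m), for 0.1 s.
2. the jaw has been pushed back against the end stop (value of joint jaw above 0.106 m), for 0.1 s.
At the end, for the whole second after the job is handed in: The sliding jaw is within 4 mm of the end stop, the release lever has sprung up (below 0.13 rad), and stand, schooner, decanter and pin vise are within 10 mm of where they started, schooner and decanter upright (value of joint jaw above 0.106 m and value of joint release below 0.13 rad and distance of each of bottle_stand, schooner, decanter, pin_vise from where it was at the start of the episode below 0.01 m and angle between each of schooner, decanter's own z axis and vertical below 0.2 rad); the robot touches nothing.
It fails at once if the stand, schooner, decanter or pin vise is lifted, carried or pushed more than 10 mm away (distance of any of bottle_stand, schooner, decanter, pin_vise from where it was at the start of the episode above 0.01 m).
It fails at once if the schooner or the decanter is tipped (angle between any of schooner, decanter's own z axis and vertical above 0.3 rad).
It fails at once if the jaw is forced: the fingers shove with over 45 N while the release lever is not pressed (contact force between the fingers and anything else above 45 N and value of joint release below 0.1 rad).
It also fails if it takes over 38 s, if anything falls off the work surface, if the arm or the gripper's body presses on something with over 40 N, if the wrist force passes 120 N, or if a joint passes its speed limit or range.

## Working session

There is one attempt and no reset: what is moved stays moved. The work goes in short steps, Python scripts to look and compute and a tool call to move; the robot and the scene stay as the last step left them, time stands still between calls to the robot, and variables do not carry over. Pictures are saved under pics/ and viewed, and the job is handed in when it is done.

Besides the shell and the picture viewer there is one more tool, called after "Call:" as name(argument=value, ...), one argument or row to a line, values as JSON. step_arm: Moves the arm, as the interface text tells. Its arguments: {"type":"object","properties":{"travel":{"type":"array","items":{"type":"array","items":{"type":"number"}}},"turn":{"type":"array","items":{"type":"number"}},"jaw":{"type":"number"}},"required":["travel","turn"]}

```bash
ls; mkdir -p pics; python3 - <<'E'
from plant import get_obs, eyes
import cv2,pickle
print(get_obs())
d={}
for n in("scene","top"):
    c=eyes.camera(n); d[n]=c; cv2.imwrite(f"pics/{n}0.png",c["pixels"]); print(n,c["K"],c["rvec"],c["tvec"])
pickle.dump(d,open("cams0.pkl","wb"))
E
```

```text
pics
{'t': 0.0, 'joint_positions': array([-1.34200520e+00,  3.42716242e-01,  1.52504041e+00,  1.02900644e-05,
        1.27541124e+00, -1.45995514e-01]), 'joint_velocities': array([-5.16418123e-04, -4.87821229e-04, -2.07037471e-05,  2.72886266e-04,
        8.87365833e-04, -6.49321204e-04]), 'effort': array([-2.66921761e-04, -4.33681655e+01, -2.46013945e+01, -1.83529341e-04,
        7.85844721e-03,  1.18946286e-05]), 'ee_pos': array([ 192.1195352 , -488.13890926,  230.62116705]), 'tool_rot': array([ 0.58477479, -0.58401533,  0.39850552, -0.39769069]), 'contact_force': array([-0.7383954 ,  0.12549886,  0.31518256]), 'wrist_torque': array([ 0.00562387,  0.0010449 , -0.01472711]), 'width': 1.003371323943692}
scene [[510.30246477   0.         327.16325097]
 [  0.         510.30246477 234.71419432]
 [  0.           0.           1.        ]] [ 1.42866115  2.04534433 -0.90198097] [ 168.70592638 -312.2234194  1215.80099455]
top [[481.72434908   0.         320.26985385]
 [  0.         481.72434908 242.19680451]
 [  0.           0.           1.        ]] [ 2.14441935 -2.13568605  0.12010852] [ 30.86797898 589.88316557 911.53452425]
```

View pics/scene0.png

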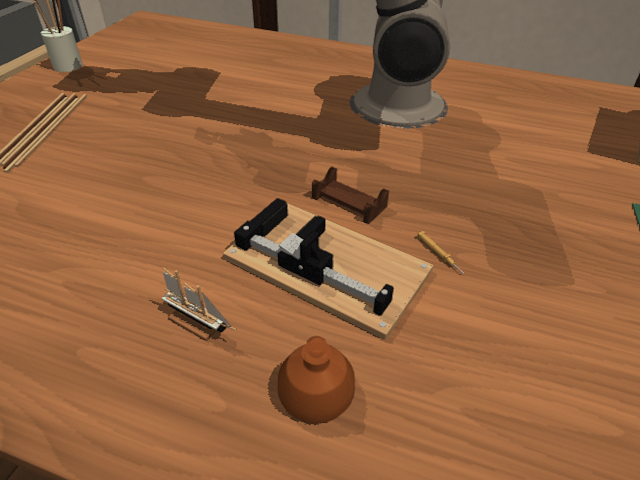

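View pics/top0.png

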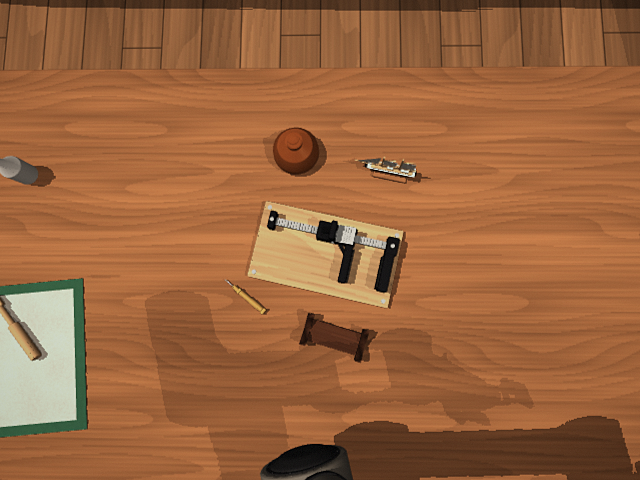

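The scene view shows the clamp around (320,265). In the top view the board corners are near (267,202), (405,232), (390,307) and (247,275), the end stop is at (272,219), and the carriage and paddle are near (345,235). Next I'll measure the board.

```bash
cat > h.py <<'E'
import numpy as np,cv2,pickle
def ray(c,uv,z):
    R=cv2.Rodrigues(np.array(c["rvec"],float))[0];t=np.array(c["tvec"],float).ravel()
    o=-R.T@t
    p=cv2.undistortPoints(np.array([[uv]],float),c["K"],None)[0,0]
    d=R.T@np.array([p[0],p[1],1]); return o+d*(z-o[2])/d[2]
def proj(c,P):
    return cv2.projectPoints(np.array(P,float).reshape(-1,3),np.array(c["rvec"],float),np.array(c["tvec"],float),c["K"],None)[0].reshape(-1,2)
E
python3 - <<'E'
from h import *
d=pickle.load(open("cams0.pkl","rb"))
for n in d:
    im=d[n]["pixels"]; hsv=cv2.cvtColor(im,cv2.COLOR_BGR2HSV)
    pt=(330,290) if n=="top" else (385,262)
    print(n,hsv[pt[1]-10,pt[0]-40 if n=="top" else pt[0]],hsv[60+80,200])
    x=(230,185,190,140) if n=="top" else (205,185,250,160)
    cr=im[x[1]:x[1]+x[3],x[0]:x[0]+x[2]]
    s=4 if n=="top" else 3
    cv2.imwrite(f"pics/{n}0z.png",cv2.resize(cr,None,fx=s,fy=s,interpolation=cv2.INTER_CUBIC))
E
```

```text
scene [ 15 120 199] [ 12 153 142]
top [ 17 120 210] [ 13 161 182]
```

View pics/top0z.png

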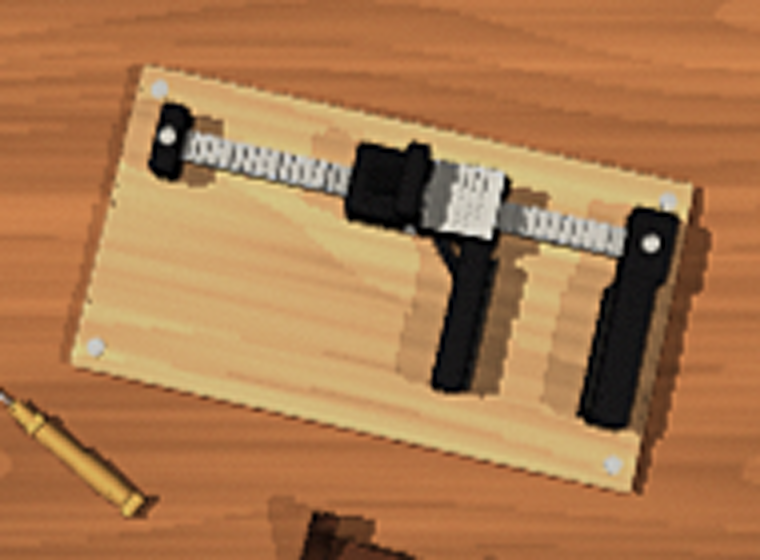

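View pics/scene0z.png

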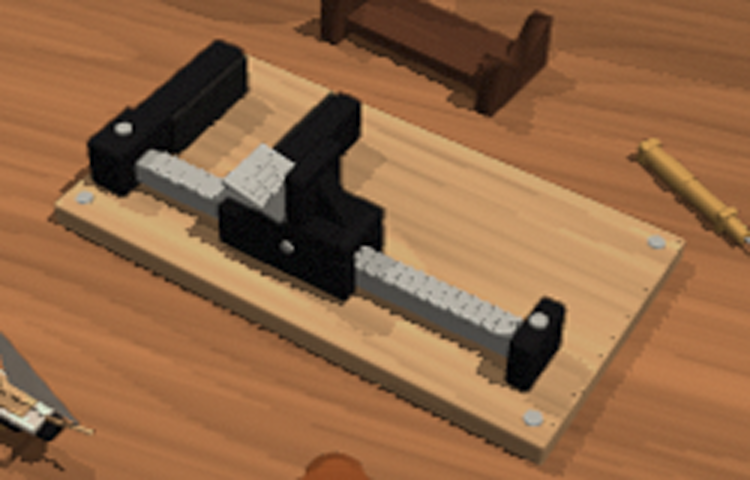

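```bash
python3 - <<'E'
from h import *
d=pickle.load(open("cams0.pkl","rb"))
T=np.array([[143,66],[692,186],[632,492],[73,363]])/4+[230,185]
S=np.array([[540,452],[55,210],[np.nan]*2,[684,240]],float)/3+[205,185]
def g(n,uv,z): return ray(d[n],uv,z).round(1)
cT=np.array([g("top",p,15) for p in T]); print(cT, [g("scene",p,15) for p in S[[0,1,3]]])
print("side",[np.linalg.norm(cT[i]-cT[i-1]).round(1) for i in range(4)])
# axes: clamp +y = from TR to TL
y=(cT[0]-cT[1])+(cT[3]-cT[2]); y/=np.linalg.norm(y); y=y[:2]; x=np.array([y[1],-y[0]])
o=cT.mean(0)[:2]; print("o",o,"y",y,"ang",np.degrees(np.arctan2(y[1],y[0])))
def loc(P): q=P[:2]-o; return np.array([q@x,q@y]).round(1)
def z4(p):return np.array(p)/4+[230,185]
def z3(p):return np.array(p)/3+[205,185]
for nm,p,z in [("thumbrest top front-ish R upper",(431,148),86),("thumb top R lower",(421,229),86),("paddle free up",(508,172),64),("paddle free low",(495,240),64),("fixedface top corner near",(603,290),45),("fixed far",(578,415),45),("stop face up",(191,107),48),("stop low",(180,180),48),("jaw arm face low",(470,390),45),("jaw arm other",(432,388),45)]:
    P=g("top",z4(p),z); print(nm,P,loc(P))
for nm,p,z in [("paddle freecorner far",(262,145),64),("paddle free near",(224,180),64),("thumb? top L",(332,95),86),("thumb top R",(360,100),86),("thumb top nearL",(288,150),86)]:
    P=g("scene",z3(p),z); print(nm,P,loc(P))
Y=get=None
E
```

```text
[[ 677.5  146.7   15. ]
 [ 615.5 -133.8   15. ]
 [ 461.7 -101.4   15. ]
 [ 524.5  178.8   15. ]] [array([682.5, 147.6,  15. ]), array([ 620.3, -130.2,   15. ]), array([525.8, 182.8,  15. ])]
side [np.float64(156.3), np.float64(287.3), np.float64(157.2), np.float64(287.2)]
o [569.8    22.575] y [0.21726224 0.97611327] ang 77.45171828281356
thumbrest top front-ish R upper [622.1  -0.7  86. ] [ 56.1 -11.4]
thumb top R lower [583.5   4.   86. ] [ 17.4 -15.2]
paddle free up [614.4 -38.1  64. ] [ 56.7 -49.5]
paddle free low [581.3 -31.7  64. ] [ 23.  -50.5]
fixedface top corner near [559.3 -85.1  45. ] [  13.1 -107.4]
fixed far [498.4 -72.4  45. ] [ -49.1 -108.2]
stop face up [649.4 117.7  48. ] [ 57.  110.1]
stop low [612.8 122.5  48. ] [ 20.3 106.9]
jaw arm face low [510.3 -20.2  45. ] [-48.8 -54.7]
jaw arm other [511.2  -1.7  45. ] [-51.9 -36.4]
paddle freecorner far [585.3 -26.4  64. ] [ 25.8 -44.4]
paddle free near [615.6 -33.8  64. ] [ 57.  -45.1]
thumb? top L [561.    1.8  86. ] [ -4.1 -22.2]
thumb top R [559.7  16.1  86. ] [-8.5 -8.5]
thumb top nearL [606.9  -3.4  86. ] [ 41.9 -17.3]
```

```bash
cat >> h.py <<'E'
from scipy.spatial.transform import Rotation as Ro
Y=np.array([.2173,.9761,0]);X=np.array([.9761,-.2173,0])
def toolR(o):
    q=o["tool_rot"];return Ro.from_quat([q[1],q[2],q[3],q[0]]).as_matrix()
E
python3 - <<'E'
from h import *
from plant import get_obs
o=get_obs();R=toolR(o);print(R.round(3))
tgt=np.array([601.2,-13.6,110.])
print("shift tool",(R.T@(tgt-o["ee_pos"])).round(1))
xt=R.T@X; print("clamp X in tool",xt.round(3)," turn about y deg for tool x->±X:",np.degrees(np.arctan2(-xt[2],xt[0])), np.degrees(np.arctan2(xt[2],-xt[0])))
d=pickle.load(open("cams0.pkl","rb"));
for n in d:
  c=d[n];r=cv2.Rodrigues(c["rvec"])[0];print(n,(-r.T@c["tvec"]).round())
E
```

```text
[[ 0.366 -0.     0.931]
 [-0.931  0.001  0.366]
 [-0.001 -1.     0.   ]]
shift tool [-291.7  121.2  554.4]
clamp X in tool [ 0.56  -0.001  0.829]  turn about y deg for tool x->±X: -55.97515450712845 124.02484549287155
scene [1110.  208.  573.]
top [461.  11. 983.]
```

Call:
step_arm(
  travel=[
    [-0.02, 0, 0.035],
    [-0.04, 0, 0.075],
    [-0.06, 0, 0.115],
    [-0.08, 0, 0.155],
    [-0.1, 0, 0.195],
    [-0.12, 0, 0.235],
    [-0.14, 0, 0.275],
    [-0.16, 0, 0.31],
  ],
  turn=[-7, -14, -21, -28, -35, -42, -49, -56],
  jaw=0,
)

```text
t: 1.1
ee_pos: [422.9, -224.8, 231.0]
tool_rot: [0.703, -0.703, 0.076, -0.075]
contact_force: [0.0, -0.1, 0.4]
width: -0.0
```

```bash
cat > st.py <<'E'
from h import *
from plant import get_obs
import sys
o=get_obs();R=toolR(o);print("t",o["t"],o["ee_pos"].round(1),"F",o["contact_force"].round(1),"w",round(o["width"],3),"j",o["joint_positions"].round(2))
tgt=np.array([float(a) for a in sys.argv[1:4]])
print("shift tool",(R.T@(tgt-o["ee_pos"])).round(1))
xt=R.T@X; print("turn",np.degrees(np.arctan2(-xt[2],xt[0])).round(2),"Y in tool",(R.T@Y).round(3))
E
python3 st.py 601.2 -13.6 110
```

```text
t 1.1 [ 422.9 -224.8  231. ] F [ 0.  -0.1  0.4] w -0.0 j [-0.65  0.26  1.64  0.    1.24 -0.43]
shift tool [129.4 121.  244.3]
turn 0.27 Y in tool [0.005 0.    1.   ]
```

Call:
step_arm(
  travel=[
    [0.02, 0, 0.035],
    [0.04, 0.01, 0.075],
    [0.06, 0.02, 0.115],
    [0.08, 0.04, 0.155],
    [0.1, 0.06, 0.195],
    [0.12, 0.08, 0.225],
    [0.13, 0.1, 0.244],
    [0.13, 0.12, 0.244],
  ],
  turn=[0, 0, 0, 0, 0, 0, 0, 0],
)

```text
t: 2.1
ee_pos: [602.4, -14.6, 109.8]
tool_rot: [0.703, -0.703, 0.077, -0.076]
contact_force: [-1.0, 0.6, 0.6]
width: 0.003
```

```bash
cat > pic.py <<'E'
from h import *
from plant import eyes
import sys
a=[]
for n,x in(("top",(230,185,190,140)),("scene",(205,150,250,184))):
    im=eyes.camera(n)["pixels"]; cr=im[x[1]:x[1]+x[3],x[0]:x[0]+x[2]]
    a.append(cv2.resize(cr,(400,295 if n=="top" else 294),interpolation=cv2.INTER_CUBIC)[:294])
    cv2.imwrite(f"pics/{n}{sys.argv[1]}.png",cv2.resize(cr,(790,int(790*x[3]/x[2])),interpolation=cv2.INTER_CUBIC))
E
python3 pic.py 1; python3 st.py 601.2 -13.6 75
```

```text
t 2.2 [600.3 -15.5 108.4] F [-1.3  0.5 -0.1] w -0.001 j [-0.15  0.6   1.46 -0.    1.09  0.06]
shift tool [ 0.7 33.4  2.1]
turn 0.07 Y in tool [ 0.001 -0.001  1.   ]
```

View pics/scene1.png

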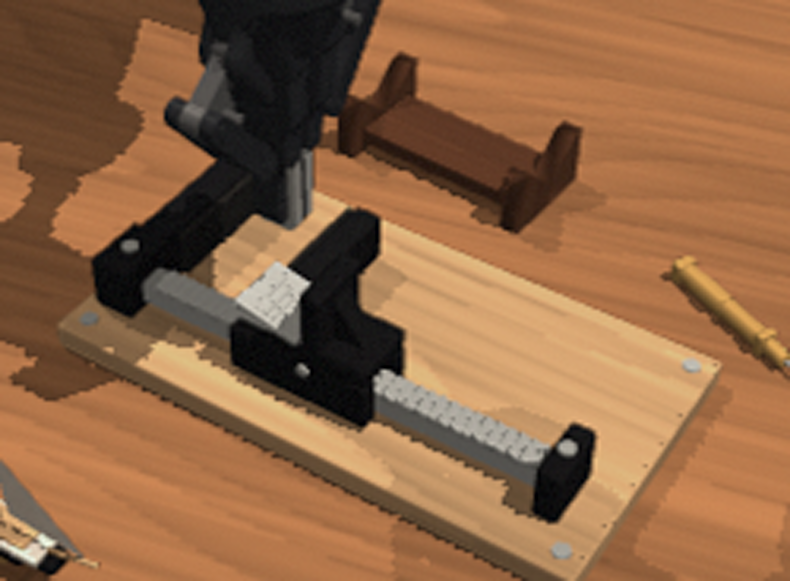

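View pics/top1.png

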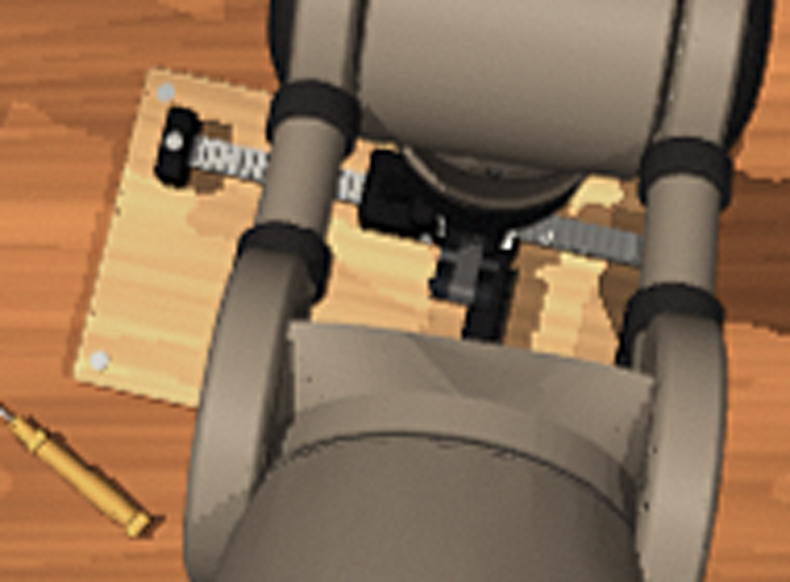

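The scene crop shows the closed fingertip at about (300,222), above and behind the paddle at (272,295). I'll check that this agrees with the calibration.

```bash
python3 - <<'E'
from h import *
d=pickle.load(open("cams0.pkl","rb"));c=d["scene"]
f=lambda P:((proj(c,P)-[205,150])*3.16).round(0)
T=np.array([600.3,-15.5,108.4])
print("tcp",f(T)); print("corners",[f(T+a*14.5*X+b*11*Y).tolist() for a in(-1,1) for b in(-1,1)])
# paddle corners in zoomed scene1: free far (278,262)?, free near (238,298)
for p,z in(((278,262),64),((237,299),64),((312,284),54),((272,330),54)):
    P=ray(c,np.array(p)/3.16+[205,150],z); q=P-np.array([600.3,-15.5,z]); print(p,P.round(1),"rel X,Y",(q@X).round(1),(q@Y).round(1))
E
```

```text
tcp [[283. 216.]]
corners [[[281.0, 190.0]], [[321.0, 207.0]], [[244.0, 224.0]], [[284.0, 242.0]]]
(278, 262) [584.1 -25.9  64. ] rel X,Y -13.6 -13.7
(237, 299) [614.7 -33.7  64. ] rel X,Y 18.0 -14.7
(312, 284) [582.6  -9.3  54. ] rel X,Y -18.6 2.3
(272, 330) [618.6 -14.9  54. ] rel X,Y 17.7 4.6
```

```bash
python3 - <<'E'
from h import *
from plant import eyes
im=eyes.camera("scene")["pixels"][190:275,255:345]
cv2.imwrite("pics/z2.png",cv2.resize(im,None,fx=7,fy=7,interpolation=cv2.INTER_NEAREST))
E
```

```text
(no output)
```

View pics/z2.png

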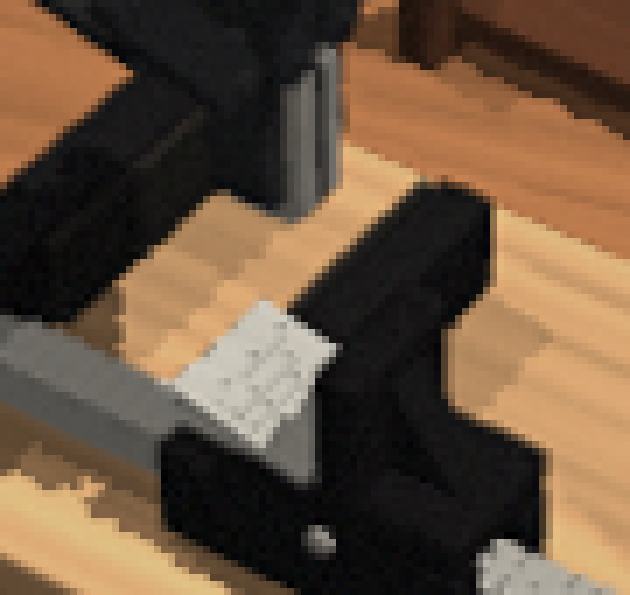

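```bash
python3 - <<'E'
from h import *
d=pickle.load(open("cams0.pkl","rb"));c=d["scene"]
def r(p,z):
    P=ray(c,np.array(p)/7+[255,190],z); q=P-np.array([600.3,-15.5,z]); print(p,z,P.round(1),"rel X,Y",(q@X).round(1),(q@Y).round(1))
for p in((218,190),(285,218),(340,188)): r(p,108.4)
for p in((172,382),(268,302),(340,347),(262,447)): r(p,64)
for p in((340,347),(316,470),(318,480)): r(p,54)
for p in((430,185),(490,205)): r(p,86)
r((340,347),60)
E
```

```text
(218, 190) 108.4 [602.2 -27.6 108.4] rel X,Y 4.5 -11.3
(285, 218) 108.4 [605.5 -11.5 108.4] rel X,Y 4.2 5.0
(340, 188) 108.4 [592.8  -4.7 108.4] rel X,Y -9.7 8.9
(172, 382) 64 [614.8 -34.3  64. ] rel X,Y 18.3 -15.2
(268, 302) 64 [584.4 -25.3  64. ] rel X,Y -13.4 -13.0
(340, 347) 64 [592.3  -5.5  64. ] rel X,Y -10.0 8.0
(262, 447) 64 [626.3  -9.2  64. ] rel X,Y 24.0 11.8
(340, 347) 54 [582.1  -9.7  54. ] rel X,Y -19.0 1.7
(316, 470) 54 [ 6.192e+02 -4.000e-01  5.400e+01] rel X,Y 15.1 18.9
(318, 480) 54 [621.8   1.1  54. ] rel X,Y 17.4 20.9
(430, 185) 86 [560.1   2.6  86. ] rel X,Y -43.2 9.0
(490, 205) 86 [561.8  16.9  86. ] rel X,Y -44.6 23.2
(340, 347) 60 [588.2  -7.2  60. ] rel X,Y -13.6 5.5
```

Call:
step_arm(
  travel=[
    [0.004, 0.01, 0.003],
    [0.004, 0.02, 0.003],
    [0.004, 0.03, 0.003],
    [0.004, 0.038, 0.003],
    [0.004, 0.042, 0.003],
    [0.004, 0.046, 0.003],
    [0.004, 0.05, 0.003],
    [0.004, 0.05, 0.003],
  ],
  turn=[0, 0, 0, 0, 0, 0, 0, 0],
)

```text
t: 3.25
ee_pos: [606.3, -14.1, 61.0]
tool_rot: [-0.703, 0.703, -0.077, 0.077]
contact_force: [-0.5, 0.1, 0.4]
width: -0.001
```

```bash
python3 pic.py 3; python3 st.py 604 -10 53; python3 - <<'E'
from h import *
from plant import eyes
im=eyes.camera("scene")["pixels"][190:275,255:345]
cv2.imwrite("pics/z3.png",cv2.resize(im,None,fx=7,fy=7,interpolation=cv2.INTER_NEAREST))
E
```

```text
t 3.35 [606.6 -14.2  61.4] F [ 0.3 -0.5 -1.2] w -0.003 j [-0.15  0.66  1.49 -0.    0.99  0.07]
shift tool [-3.5  8.4  3.5]
turn 0.02 Y in tool [ 0. -0.  1.]
```

View pics/z3.png

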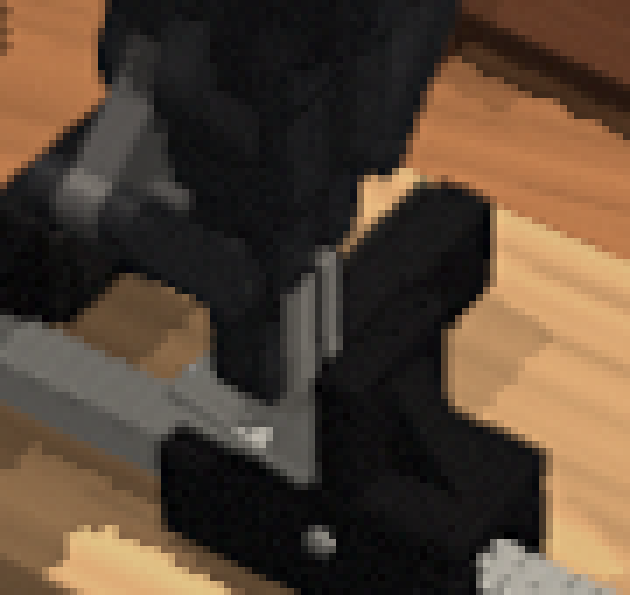

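The fingertip now sits just above the paddle at about (265,400), in front of the thumb rest at about (340,370). Pressing down next.

Call:
step_arm(
  travel=[
    [0, 0.002, 0],
    [0, 0.004, 0],
    [0, 0.006, 0],
    [0, 0.007, 0],
    [0, 0.008, 0],
    [0, 0.009, 0],
    [0, 0.009, 0],
    [0, 0.009, 0],
  ],
  turn=[0, 0, 0, 0, 0, 0, 0, 0],
)

```text
t: 4.4
ee_pos: [606.8, -14.7, 52.8]
tool_rot: [-0.703, 0.703, -0.077, 0.078]
contact_force: [-0.7, -3.0, 4.6]
width: 0.003
```

```bash
python3 st.py 604 -10 53
```

```text
t 4.4 [606.8 -14.7  52.8] F [-0.7 -3.   4.6] w 0.003 j [-0.15  0.67  1.5  -0.    0.97  0.07]
shift tool [-3.8 -0.2  4. ]
turn 0.02 Y in tool [ 0.    -0.001  1.   ]
```

Call:
step_arm(
  travel=[
    [0, 0.001, 0],
    [0, 0.001, 0.002],
    [0, 0.001, 0.005],
    [0, 0.001, 0.008],
    [0, 0.001, 0.011],
    [0, 0.001, 0.014],
    [0, 0.001, 0.017],
    [0, 0.001, 0.02],
  ],
  turn=[0, 0, 0, 0, 0, 0, 0, 0],
)

```text
t: 5.4
ee_pos: [611.2, 4.9, 52.3]
tool_rot: [-0.703, 0.703, -0.077, 0.078]
contact_force: [-2.2, -4.0, 8.9]
width: -0.004
```

```bash
python3 st.py 604 -10 53;python3 pic.py 4
```

```text
t 5.4 [611.2   4.9  52.3] F [-2.2 -4.   8.9] w -0.004 j [-0.12  0.68  1.49 -0.    0.97  0.1 ]
shift tool [ -3.8  -0.7 -16.1]
turn 0.02 Y in tool [ 0.    -0.001  1.   ]
```

View pics/scene4.png

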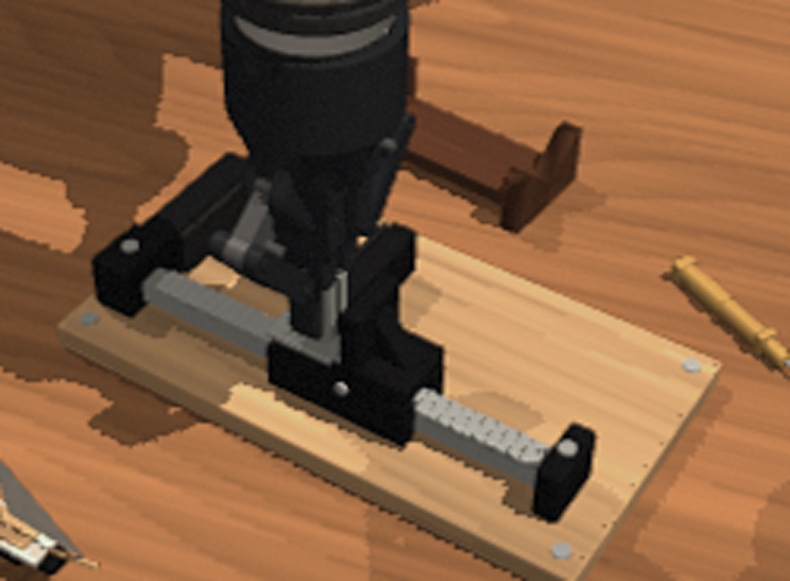

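The carriage has moved: its pin went from (302,370) to (341,388), and the drag is 4 N with the lever pressed. I'll keep pushing.

Call:
step_arm(
  travel=[
    [0, 0, 0.006],
    [0, 0, 0.012],
    [0, 0, 0.018],
    [0, 0, 0.024],
    [0, 0, 0.03],
    [0, 0, 0.036],
    [0, 0, 0.042],
    [0, 0, 0.046],
  ],
  turn=[0, 0, 0, 0, 0, 0, 0, 0],
)

```text
t: 6.5
ee_pos: [621.3, 50.0, 52.3]
tool_rot: [-0.703, 0.703, -0.077, 0.078]
contact_force: [-2.6, -3.7, 9.1]
width: 0.004
```

```bash
python3 st.py 604 -10 53;python3 pic.py 5
```

```text
t 6.5 [621.3  50.   52.3] F [-2.6 -3.7  9.1] w 0.004 j [-0.04  0.7   1.45 -0.    0.99  0.18]
shift tool [ -3.9  -0.6 -62.3]
turn 0.03 Y in tool [ 0.001 -0.     1.   ]
```

View pics/scene5.png

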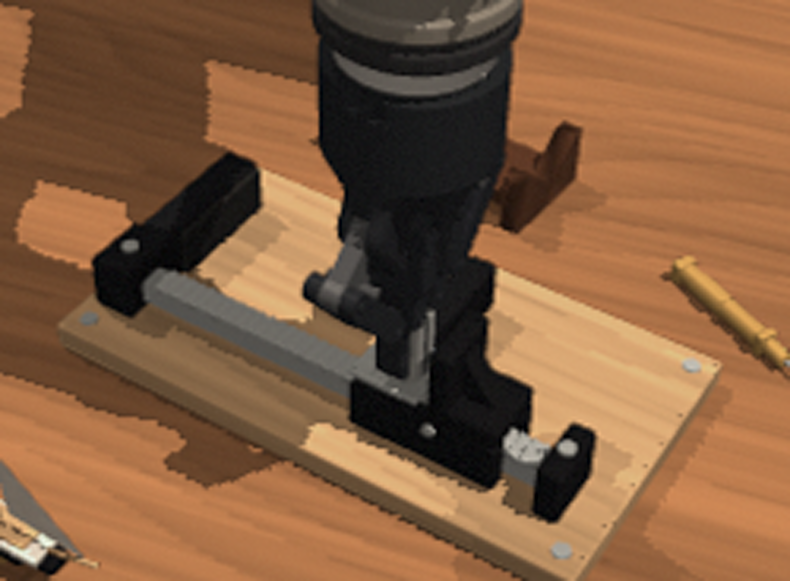

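The gap from the carriage to the end stop is about 18 mm (pixels 505 to 540). I'll go slower for the last stretch.

Call:
step_arm(
  travel=[
    [0, 0, 0.003],
    [0, 0, 0.006],
    [0, 0, 0.009],
    [0, 0, 0.012],
    [0, 0, 0.014],
    [0, 0, 0.016],
    [0, 0, 0.018],
    [0, 0, 0.02],
  ],
  turn=[0, 0, 0, 0, 0, 0, 0, 0],
)

```text
t: 7.6
ee_pos: [625.5, 68.6, 52.4]
tool_rot: [-0.702, 0.704, -0.077, 0.078]
contact_force: [-3.2, -7.8, 10.8]
width: 0.005
```

```bash
python3 st.py 604 -10 53;python3 pic.py 6
```

```text
t 7.6 [625.5  68.6  52.4] F [-3.2 -7.8 10.8] w 0.005 j [-0.01  0.71  1.43 -0.    1.01  0.21]
shift tool [ -4.   -0.4 -81.4]
turn 0.03 Y in tool [ 0.001 -0.002  1.   ]
```

View pics/scene6.png

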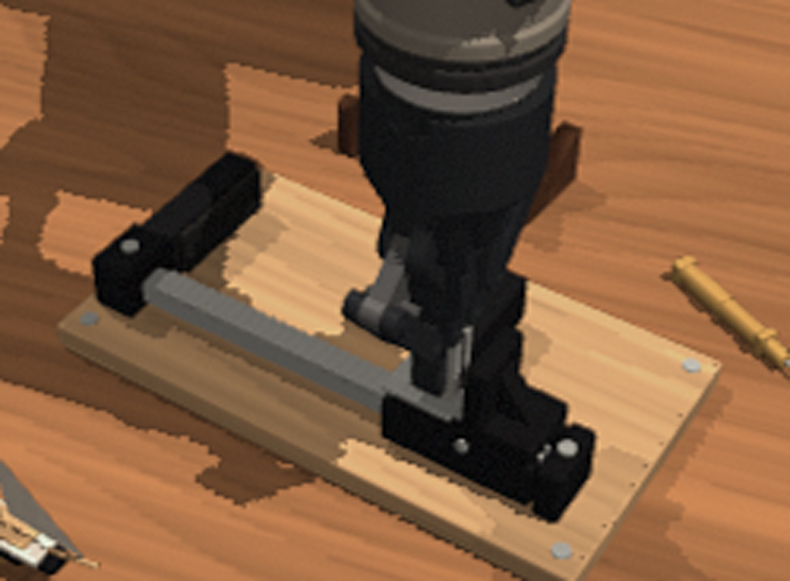

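Call:
step_arm(
  travel=[
    [0, 0, 0.001],
    [0, 0, 0.002],
    [0, 0, 0.003],
    [0, 0, 0.004],
    [0, 0, 0.005],
    [0, 0, 0.005],
    [0, 0, 0.005],
    [0, 0, 0.005],
  ],
  turn=[0, 0, 0, 0, 0, 0, 0, 0],
)

```text
t: 8.7
ee_pos: [626.9, 73.1, 52.6]
tool_rot: [-0.702, 0.704, -0.076, 0.078]
contact_force: [-2.7, -7.3, 11.5]
width: 0.001
```

```bash
python3 st.py 604 -10 53;python3 pic.py 7
```

```text
t 8.7 [626.9  73.1  52.6] F [-2.7 -7.3 11.5] w 0.001 j [-0.    0.71  1.42 -0.    1.01  0.22]
shift tool [ -4.3  -0.2 -86.1]
turn 0.02 Y in tool [ 0.    -0.002  1.   ]
```

View pics/scene7.png

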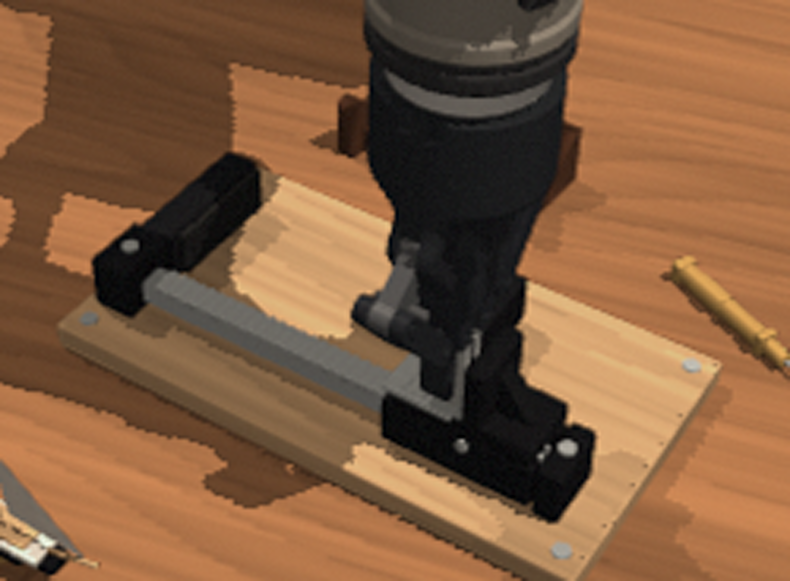

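The pin stayed at (461,446) while the finger slid 5 mm, so the jaw looks seated. I'll confirm by pressing on the thumb rest itself.

Call:
step_arm(
  travel=[
    [0, 0, 0.001],
    [0, 0, 0.002],
    [0, 0, 0.003],
    [0, 0, 0.004],
    [0, 0, 0.005],
    [0, 0, 0.005],
    [0, 0, 0.005],
    [0, 0, 0.005],
  ],
  turn=[0, 0, 0, 0, 0, 0, 0, 0],
)

```text
t: 9.8
ee_pos: [627.7, 76.2, 52.8]
tool_rot: [-0.701, 0.704, -0.077, 0.078]
contact_force: [-4.9, -13.5, 12.5]
width: 0.001
```

```bash
python3 st.py 604 -10 53
```

```text
t 9.8 [627.7  76.2  52.8] F [ -4.9 -13.5  12.5] w 0.001 j [ 0.    0.71  1.42 -0.01  1.01  0.22]
shift tool [ -4.4   0.2 -89.2]
turn 0.01 Y in tool [ 0.    -0.004  1.   ]
```

Pushing force rose to 14 N with the tool blocked, so the jaw is hard against the end stop. Lifting straight up.

Call:
step_arm(
  travel=[
    [0, -0.005, 0],
    [0, -0.012, 0],
    [0, -0.025, 0],
    [0, -0.04, 0],
    [0, -0.065, 0],
    [0, -0.1, 0],
    [0, -0.13, 0],
    [0, -0.15, 0],
  ],
  turn=[0, 0, 0, 0, 0, 0, 0, 0],
)

```text
t: 10.8
ee_pos: [627.5, 80.2, 202.6]
tool_rot: [0.703, -0.703, 0.077, -0.077]
contact_force: [0.5, -1.1, -0.6]
width: -0.001
```

Call:
step_arm(
  travel=[
    [-0.03, 0, -0.03],
    [-0.06, 0, -0.06],
    [-0.09, 0, -0.1],
    [-0.11, 0, -0.14],
    [-0.13, 0, -0.18],
    [-0.14, 0, -0.22],
    [-0.15, 0, -0.25],
    [-0.15, 0, -0.25],
  ],
  turn=[0, 0, 0, 0, 0, 0, 0, 0],
)

```text
t: 11.8
ee_pos: [425.9, -132.8, 201.2]
tool_rot: [0.703, -0.703, 0.078, -0.078]
contact_force: [0.7, -0.3, 0.8]
width: -0.005
```

```bash
python3 st.py 604 -10 53;python3 pic.py 8; python3 - <<'E'
from h import *
from plant import eyes
d=pickle.load(open("cams0.pkl","rb"))
for n in("scene","top"):
    im=eyes.camera(n)["pixels"]; cv2.imwrite(f"pics/{n}8f.png",im)
E
```

```text
t 11.8 [ 425.9 -132.8  201.2] F [ 0.7 -0.3  0.8] w -0.005 j [-0.47  0.23  1.78  0.    1.14 -0.25]
shift tool [146.7 148.2 158.9]
turn -0.15 Y in tool [-0.003  0.001  1.   ]
```

View pics/scene8.png

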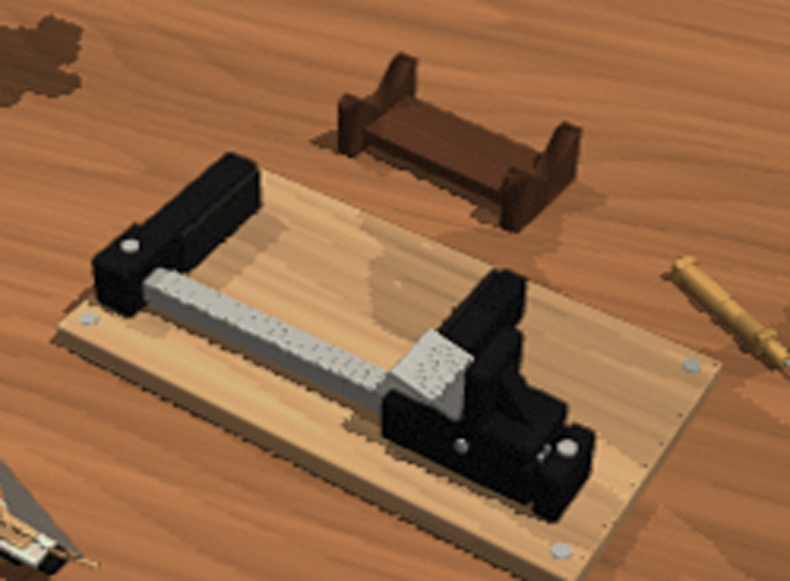

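View pics/top8f.png

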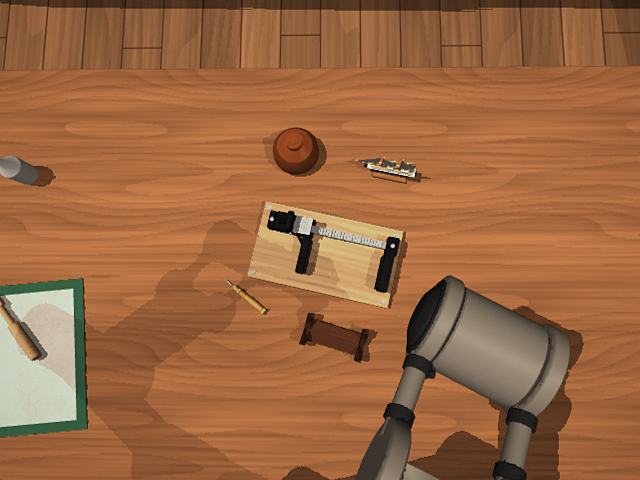

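View pics/scene8f.png

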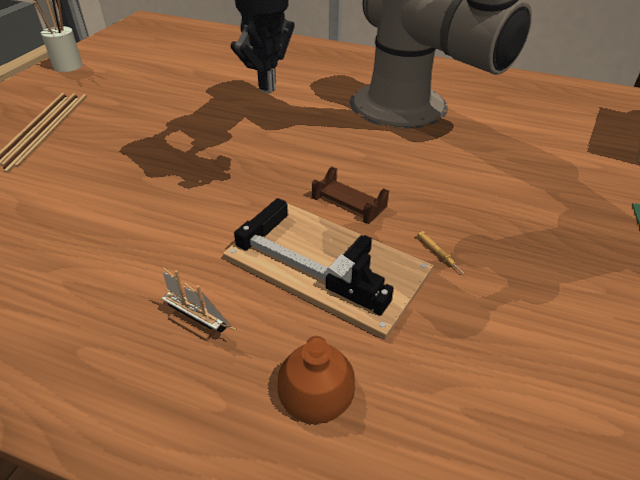

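```bash
python3 - <<'E'
from h import *
im=cv2.imread("pics/top8f.png")[198:288,245:345]
cv2.imwrite("pics/z8.png",cv2.resize(im,None,fx=6,fy=6,interpolation=cv2.INTER_CUBIC))
im=cv2.imread("pics/scene8f.png")[225:325,310:410]
cv2.imwrite("pics/z8s.png",cv2.resize(im,None,fx=6,fy=6,interpolation=cv2.INTER_CUBIC))
E
```

```text
(no output)
```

View pics/z8.png

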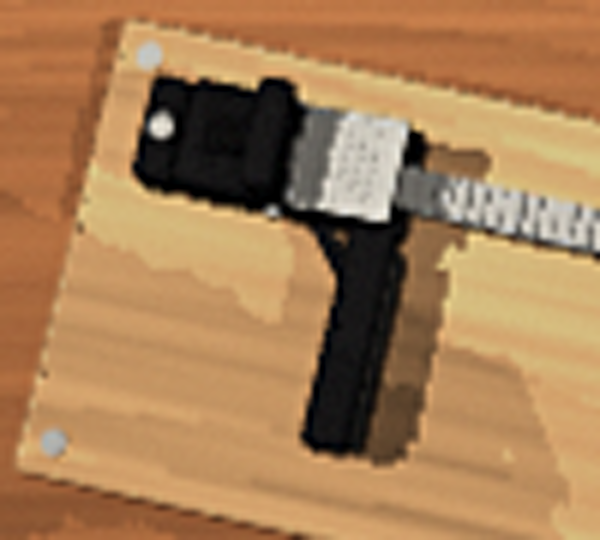

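View pics/z8s.png

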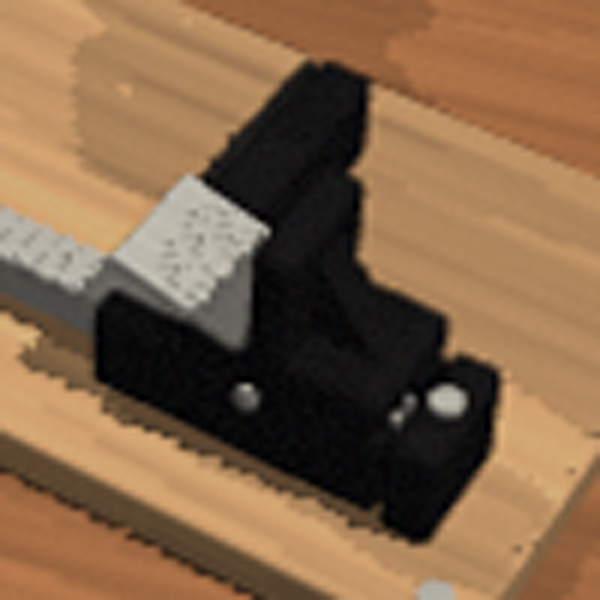

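```bash
python3 - <<'E'
from h import *
d=pickle.load(open("cams0.pkl","rb"));c=d["top"]
L=lambda p,z:(ray(c,p,z)@Y).round(1)
z=lambda p:np.array(p)/6+[245,198]
f=[L(z((365,455)),45),L(z((405,260)),45)]
print("arm face",f)
z4=lambda p:np.array(p)/4+[230,185]
print("fixed face",L(z4((603,290)),45),L(z4((578,415)),45), "old arm",L(z4((470,390)),45))
# thumb front top edge z86, stop face z48
print("thumb",L(z((298,90)),86),L(z((284,205)),86))
# displacement by correlation in the scene view of jaw pin: 
s=d["scene"]; 
a=ray(s,np.array((288,247))/3+[205,185],30)@Y; b=ray(s,np.array((246,397))/6+[310,225],30)@Y; print("pin disp",(b-a).round(1))
# stop inner gap: carriage end vs stop, scene
print("slit y width", [ (ray(s,np.array(p)/6+[310,225],40)@Y).round(1) for p in((392,415),(415,400),(400,425),(410,395))])
E
```

```text
arm face [np.float64(174.0), np.float64(175.7)]
fixed face 38.4 37.7 old arm 91.2
thumb 218.1 214.0
pin disp 86.4
slit y width [np.float64(255.0), np.float64(257.3), np.float64(258.0), np.float64(255.6)]
```

The thumb rest now measures 38.3 mm from the end stop (38 expected), the lever is up, and the loose objects sit at the same pixels as at the start. Handing in.

```bash
python3 -c "
from plant import ticket
print(ticket.close_job())"
```

```text
the job is handed in; nothing more can be done
None
```

The ratchet clamp is open: the sliding jaw is back against the end stop, the release lever has sprung up, and the job is handed in at about 12 s of the 38 s allowed. The hand-in reports no verdict.

**What I did:** With the gripper shut, I pressed the release lever fully down (fingertip at about 52.5 mm). Keeping it pressed, I pushed the jaw back about 85 mm until it stopped. I then pressed on the thumb rest to confirm it was seated, lifted straight up and moved the arm clear.

**Checks that agreed:**
- **Seated against the stop:** the tool was blocked at about 14 N of push while the lever was down, and the carriage pin did not move any further.
- **Thumb rest to end stop:** it measures about 38 mm, as expected.
- **Lever:** it looks raised again, as at the start.
- **Stand, schooner, decanter and pin vise:** by eye, they are at the same pixels as before.
- **Robot:** it is touching nothing; the force reading is about 1 N, which is noise.

**Checks that disagreed:**
- **Rubber-face gap:** it came out at about 137 mm against 140 mm expected. The top camera also read the board 1% short, which explains about half of that.
- **Camera agreement:** the two cameras differed by 3 to 5 mm on positions along the bar, so I averaged them.
- **Sliver of bar:** the scene view still shows a small bright sliver of bar near the stop. I took it to be part of the carriage rather than a gap, because the push was blocked.

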